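Tighten the bench screw clamp on the drilled plate

ROBOT

A 6-joint arm with a two-finger parallel gripper is mounted at the origin on the work surface. World frame = base frame: x ahead of the robot, y to its left, z up, the work surface at z = 0. Lengths are in mm, angles in rad, forces in N, time in s.
With the tool pointing down it reaches from about 275 to 825 mm from the base axis. Payload 4.9 kg.
Tool frame: the origin (TCP) lies midway between the tips of the shut fingers; the grasp point (between the pads) lies 19 mm behind it (r.grip_depth is the distance from the TCP to the grasp point, in mm); z points along the fingers, y is the direction in which the jaws open and shut (so a half turn about z gives the same grasp; the last joint's range is limited). The gripper opens to 85 mm and grips with 20 to 120 N. Pads are 22 mm wide; open, the fingers measure 114 mm over their backs; the gripper's body (76 mm by 85 mm) begins 54 mm behind the grasp point. The pads swing forward as they close: fully open they stand 13 mm farther back than shut.
Start: joints at [0.997, 0.326, -0.193, 1.052, 0, 1.437], TCP at [234.164, 497.68, 231.281] pointing down, gripper open.
Joint ranges: [-2.65, 2.65], [-0.97, 1.79], [-1.3, 1.35], [-1.93, 2.1], [-1.47, 1.37], [-3.14, 3.14]. Speed limits (rad/s): [2.57, 2.57, 3.14, 3.14, 3.14, 3.14].

INTERFACE

Orientations are given as a rotation vector (axis times angle).
In Python, from bench import r, capture, get_calibration, job, finder gives the robot as it stands.
- The arm moves only by the shell command python3 -m jog 'ROWS' [OPENING]. ROWS is JSON, a list of rows, each an object of numbers: "dx", "dy", "dz": the shift along the tool's x, y, z in m; "rx", "ry", "rz": the turn, a rotation vector about the tool's x, y, z in rad. A call has 1 to 10 rows; each row shifts and turns the commanded pose from where the row before left it, along the tool's axes as they then stand; what a row does not reach is not made up. A row lasts 1/12 s, in which the tool goes at most 41.7 mm and 7.16 degrees, less where a joint would pass 70% of its speed; a pose out of reach is approached as far as the arm can. A call with a gripper value outside its range is refused whole. OPENING is the opening, from 0 (shut) to 1 (fully open), set as the call begins (- or left out, the last holds). The fingers move at their own pace and stop on an object; the grip force is fixed at half the most. Time passes only in rows, so rows that do not move let the fingers close. It gives the time, the measured TCP pose, the force and the opening at its end, in the units of the state.
- r.observe(): the state, without advancing time (a new reading comes with each control period).
- capture(name): name is "side" or "top" or "wrist"; returns the picture (400x640x3 uint8, blue, green, red); there is no depth.
- get_calibration(name): a dict with "fovy" (degrees; the focal length in pixels is half the picture's height over the tangent of half this angle, whatever the lens; pixels are square), "cx", "cy" (the principal point, pixels), "rvec" (rotation vector, rad) and "tvec" (3), from world to camera coordinates, as OpenCV has them. Camera axes: x right, y down, z forward; pixel columns grow to the right and rows downward; lengths in mm; the calibration is good to about 2 mm. A picture is of the moment at which its call begins: read the wrist's pose just before it. get_calibration takes no time and is no camera call; for the wrist camera it gives the pose at the moment of the call.
- job.hand_in(): hands the job in, once; it reports no verdict.
Trained networks look in the newest picture that a camera, given by its name, has taken for a name from the list of things; names that differ only in an ending like _2 or _b are one class to them, and where a whole thing is asked for, a point or a joint stands for the part that bears it (a point fixed in the world has none). Each returns a list of dicts, best first, with "score" (0 to 1); they miss things now and then, are a little off and sometimes report something else, mostly with a low value. They report only what shows in the picture. A call takes as long as a camera call. They do not tell look-alikes from the thing itself.
- finder.outline_of(label, camera): "pixels" (400x640 bool, what is visible of it) and "pixel" ([column, row] in pixels, amid what is visible of it).
The state is a dict: "t": time; "joints": joint angles; "dq": joint speeds; "tau": joint torques, N m; "tcp_pos": TCP position; "tool_rot": TCP orientation; "ft_force": force on the tool from outside, world axes, zero at the start; "wrist_torque": the same for the moment, N m; "gripper_width": finger opening in mm.
Only numpy, scipy, OpenCV 4.12 (cv2) and the standard library are available. Lean on these libraries where they do the work, as an engineer would, in place of code of your own. Each camera call takes 0.05 s, during which the arm holds its last target.

TASK

A drilled steel plate lies loose in one of the two bench screw clamps. Take hold of that clamp's T-handle and turn it clockwise (seen from above) until it stiffens, then about 30 degrees more, so that the plate is firmly clamped but not crushed. Do not shove the plate out of place, and let go of the handle.

Things in the scene. Friction and masses are not known exactly. Their poses are not given: they have to be found in the camera images.
- tee (a joint): Angle of the loaded clamp's T-handle, rad; grows turning clockwise from above (tightening). Starts at 0 to 0.75; 0.6 to 1.4 rad of turning is needed, one grasp does. The free screw drags with 0.3 N m; from first touch, torque rises 0.24 N m per rad (also if felt at rest after equal small turns), clamping force 55 N per rad. Under 15 N is loose, over 60 N crushes. Self-locking: stays where left.
- tee_grip (a point): Middle of the T-handle's steel cross bar, on the vertical screw axis, 173 mm above the bench; turns with the bar, z up. Bar: 84 mm along x plus 20 mm balls at its ends, 12 mm wide (y), 18 mm high. It turns on the spot, without sinking. Under it: 16 mm stem, 26 mm collar up to 142 mm, then a dark iron C-frame (arm top 126 mm). A second, same clamp without a plate stands on the other side.
- foot: Pressure foot of that clamp: steel disc, 28 mm diameter, 10 mm high, under the screw; origin at the centre of its flat lower face, z up. Goes down 4 mm per rad of the handle; starts 0.4 to 3.4 mm above the plate. It stops on meeting the plate; then a spring in the screw is compressed (15 N per mm).
- plate: Bare steel plate 50 x 130 x 12 mm (x, y, z), a 16 mm hole near each short end, 0.6 kg, lying flat on the clamp's base (160 x 110 x 16 mm) under the foot, its ends jutting out on both sides. Origin at the centre of its underside, 16 mm above the bench, z up; its top face is 12 mm above the origin.
Things that resemble listed ones, but are neither listed nor needed, are in the scene too. Leave any purple or turquoise look-alike of the part that bears tee alone.

How it is judged:
By the outcome, as a careful person would: the job done as asked, in the order asked, and still so for the second after the job is handed in, with the robot touching nothing.
It also fails if it takes over 38 s, if anything falls off the work surface, if the arm or the gripper's body presses on something with over 40 N, if the wrist force passes 120 N, or if a joint passes its speed limit or range.

## Working session

There is one attempt and no reset: what is moved stays moved. The work goes in short steps, Python scripts to look and compute and a shell command to move; the robot and the scene stay as the last step left them, time stands still between calls to the robot, and variables do not carry over. Pictures are saved under pics/ and viewed, and the job is handed in when it is done.

```bash
ls; mkdir -p pics
python3 - <<'E'
from bench import r,capture,get_calibration,finder
import cv2
s=r.observe();print({k:s[k] for k in('t','tcp_pos','tool_rot','gripper_width','ft_force')})
for c in('side','top'):
    im=capture(c);cv2.imwrite(f'pics/{c}0.png',im);print(get_calibration(c))
    for l in('tee','plate'):
        for d in finder.outline_of(l,c):print(c,l,d['score'],d['pixel'],d['pixels'].sum())
E
```

```text
pics
{'t': 0.0, 'tcp_pos': array([233.83765276, 497.17348725, 230.50851179]), 'tool_rot': array([-6.85169084e-01, -3.06533350e+00,  2.49184916e-03]), 'gripper_width': 85.25451760950841, 'ft_force': array([0.70922624, 0.61615643, 0.44402211])}
{'fovy': 43.35262512418865, 'cx': 319.33811991128186, 'cy': 199.5870322723562, 'rvec': array([ 2.0357926 , -0.87613239,  0.43544642]), 'tvec': array([-423.52254039,  306.33989864,  936.37872325])}
side tee 0.95 [453.0, 168.1] 377
side tee 0.91 [355.9, 204.5] 551
side tee 0.79 [150.6, 183.1] 556
side tee 0.78 [334.6, 296.6] 978
side plate 0.79 [359.3, 262.5] 898
{'fovy': 54.82147275483541, 'cx': 319.9975702296872, 'cy': 201.4670684744064, 'rvec': array([ 2.15908874, -2.02701458,  0.25328398]), 'tvec': array([-74.1674622 , 566.91161625, 932.39414907])}
top tee 0.97 [202.8, 312.5] 445
top tee 0.86 [440.5, 310.6] 467
top tee 0.67 [413.9, 109.6] 281
top tee 0.55 [378.3, 209.0] 323
top plate 0.93 [382.2, 220.6] 561
```

View pics/side0.png

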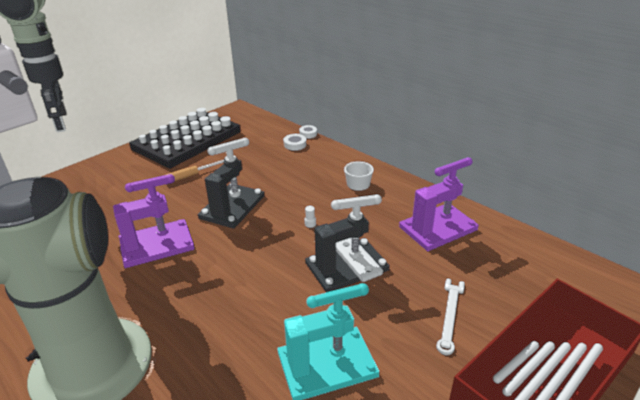

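View pics/top0.png

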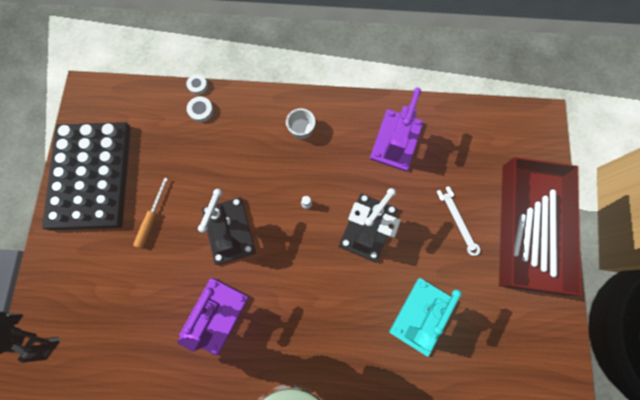

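The loaded clamp is the dark one with its bar at side (356,204) and top (378,209), because the plate lies under it. The other dark clamp (side (228,147), top (210,210)) has no plate. The purple ones (side (150,183) and (453,168)) and the turquoise one (side (335,296)) are look-alikes. I'll confirm this in an enlarged crop.

```bash
cat > h.py <<'E'
import numpy as np,cv2
from bench import get_calibration
def cam(c):
    k=get_calibration(c);f=200/np.tan(np.radians(k['fovy'])/2)
    K=np.array([[f,0,k['cx']],[0,f,k['cy']],[0,0,1]]);R=cv2.Rodrigues(np.array(k['rvec']))[0];return K,R,np.array(k['tvec'])
def ray(c,px):
    K,R,t=cam(c);d=R.T@np.linalg.inv(K)@[px[0],px[1],1];return -R.T@t,d
def atz(c,px,z):
    o,d=ray(c,px);return o+d*(z-o[2])/d[2]
def proj(c,p):
    K,R,t=cam(c);q=K@(R@np.asarray(p,float)+t);return q[:2]/q[2]
def tri(a,b):
    P=[];
    for c,px in(a,b):
        K,R,t=cam(c);P.append(K@np.c_[R,t])
    X=cv2.triangulatePoints(P[0],P[1],np.array(a[1],float),np.array(b[1],float))[:,0];return X[:3]/X[3]
E
python3 - <<'E'
import cv2,numpy as np
from h import *
a=cv2.imread('pics/top0.png')[175:275,320:420];b=cv2.imread('pics/side0.png')[185:305,290:400]
a=cv2.resize(a,(400,400),interpolation=3);b=cv2.resize(b,(367,400),interpolation=3)
cv2.imwrite('pics/crop0.png',np.hstack([a,b]))
print(tri(('top',[378.3,209]),('side',[355.9,204.5])))
E
```

```text
[ 539.13851388 -177.00422967  166.86247598]
```

View pics/crop0.png

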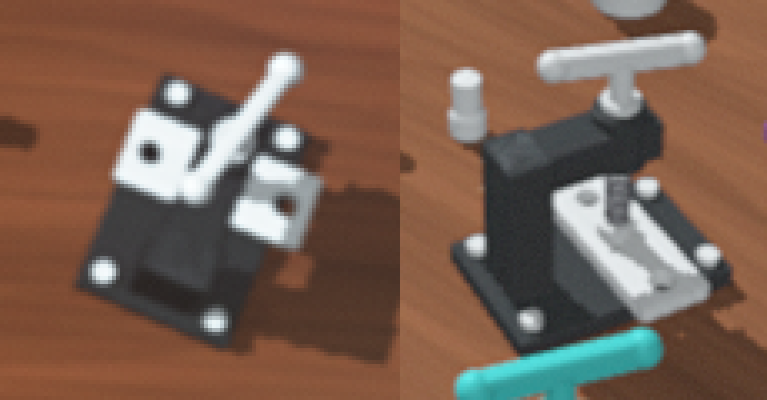

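The crop confirms it: the plate with two holes lies under this dark clamp. Next I'll triangulate the bar ends: top (391,192) and (368,221.5), side (335.6,204.5) and (377.8,199.4).

Run:
```python
from h import *
A,B=[391.2,191.8],[368.2,221.5]
C,D=[377.8,199.4],[335.6,204.5]
for x,y in((A,C),(B,D),(A,D),(B,C)):
    p=tri(('top',x),('side',y));print(p,proj('top',p)-x)
for n,px in(('top',A),('top',B),('side',C),('side',D)):print(n,atz(n,px,173))
# clamp base bolts top view (z~18)
for q in((177,93),(287,138),(103,272),(215,322)):print('bolt',atz('top',[320+q[0]/4,175+q[1]/4],20))
for q in((118,180),(165,112),(300,248),(320,180),(150,151),(285,205)):print('plate',atz('top',[320+q[0]/4,175+q[1]/4],28))
K,R,t=cam('wrist');print(-R.T@t,R)
from bench import r;s=r.observe();print(s['tcp_pos']);print(cv2.Rodrigues(np.array(s['tool_rot']))[0])
```

```text
[ 579.52871447 -204.10090293  172.29542238] [ 0.1966879  -0.22207113]
[ 505.00163019 -152.28439083  173.32983933] [ 0.07964231 -0.09299235]
[ 531.78442903 -170.98111051  184.9205566 ] [-13.67740887  17.61842038]
[ 549.93025682 -190.94043133  174.25145568] [ 17.44222679 -18.17838209]
top [ 578.76097688 -203.52273107  173.        ]
top [ 504.83909206 -152.14982707  173.        ]
side [ 579.16034568 -204.83716391  173.        ]
side [ 505.5070407  -152.03873793  173.        ]
bolt [ 599.16352437 -158.10687268   20.        ]
bolt [ 572.43980454 -233.81482058   20.        ]
bolt [ 473.36348569 -113.27408906   20.        ]
bolt [ 444.98130562 -188.56855568   20.        ]
plate [ 534.54032762 -119.90478689   28.        ]
plate [ 583.30425187 -149.58059023   28.        ]
plate [ 496.42828225 -242.27436831   28.        ]
plate [ 543.14933812 -254.92991707   28.        ]
plate [ 555.71856709 -140.50292895   28.        ]
plate [ 524.68355315 -231.82177785   28.        ]
[170.74598246 527.94431433 374.25417303] [[ 4.25684224e-01  9.04871490e-01 -7.26134163e-04]
 [ 8.69304104e-01 -4.08729001e-01  2.77940602e-01]
 [ 2.51203734e-01 -1.18946161e-01 -9.60597988e-01]]
[234.04755427 497.50120724 230.99992285]
[[-9.04826240e-01  4.25780869e-01 -3.56280189e-04]
 [ 4.25781006e-01  9.04826096e-01 -5.20773975e-04]
 [ 1.00636016e-04 -6.22907295e-04 -9.99999801e-01]]
```

```bash
python3 -m jog '[{"dx":-0.028,"dy":-0.024,"dz":-0.002},{"dx":-0.028,"dy":-0.024,"dz":-0.002},{"dx":-0.028,"dy":-0.024,"dz":-0.002},{"dx":-0.028,"dy":-0.024,"dz":-0.002},{"dx":-0.028,"dy":-0.024,"dz":-0.002},{"dx":-0.028,"dy":-0.024},{"dx":-0.028,"dy":-0.024},{"dx":-0.028,"dy":-0.024},{"dx":-0.028,"dy":-0.024},{"dx":-0.028,"dy":-0.024}]' 1
```

```text
validation failed for argument at $[0]...
```

```bash
python3 -m jog '[{"dx":-0.028,"dy":-0.024},{"dx":-0.028,"dy":-0.024},{"dx":-0.028,"dy":-0.024},{"dx":-0.028,"dy":-0.024},{"dx":-0.028,"dy":-0.024},{"dx":-0.028,"dy":-0.024},{"dx":-0.028,"dy":-0.024},{"dx":-0.028,"dy":-0.024},{"dx":-0.028,"dy":-0.024},{"dx":-0.028,"dy":-0.024}]'; python3 -m jog '[{},{}]'
python3 - <<'E'
from h import *
from bench import *
s=r.observe();print(s['t'],s['tcp_pos'],s['joints'],s['gripper_width'],s['wrist_torque'],s['ft_force'])
im=capture('wrist');cv2.imwrite('pics/w1.png',im)
K,R,t=cam('wrist');print(-R.T@t,R.T[:,2])
for p in((579,-204,173),(505,-152,173),(542,-178,173)):print(proj('wrist',p))
im=capture('side');cv2.imwrite('pics/s1.png',im)
E
```

```text
0.3 [234.04755427 497.50120724 230.99992285] [ 9.96792216e-01  3.26477356e-01 -1.92941320e-01  1.05200842e+00
  1.64007721e-05  1.43661705e+00] 85.6206717747755 [-0.0324533  -0.05188999  0.0304306 ] [-1.27110138  0.60267875 -0.71574663]
[170.76556643 527.97454819 374.33715678] [ 0.25130083 -0.11879631 -0.96059114]
[-66.66673153 678.03013605]
[-80.39571251 637.91257706]
[-73.30176123 658.64186567]validation failed for argument at $[0]...
validation failed for argument at $[0]...
```

```bash
python3 -m jog '[{"dx":-0.028,"dy":-0.024,"dz":-0.002,"rx":0,"ry":0,"rz":0}]' 1; python3 -m jog --help | head -20
```

```text
t: 0.48
tcp_pos: [248.2, 467.5, 232.8]
tool_rot: [-0.677, -3.067, -0.004]
ft_force: [0.4, -0.6, 0.6]
gripper_width: 85.5invalid input: not JSON, or not a number
```

All six keys are required, so I'll send full rows.

```bash
python3 -m jog '[{"dx":-0.028,"dy":-0.024,"dz":-0.002,"rx":0,"ry":0,"rz":0},{"dx":-0.028,"dy":-0.024,"dz":-0.002,"rx":0,"ry":0,"rz":0},{"dx":-0.028,"dy":-0.024,"dz":-0.002,"rx":0,"ry":0,"rz":0},{"dx":-0.028,"dy":-0.024,"dz":-0.002,"rx":0,"ry":0,"rz":0},{"dx":-0.028,"dy":-0.024,"dz":0,"rx":0,"ry":0,"rz":0},{"dx":-0.028,"dy":-0.024,"dz":0,"rx":0,"ry":0,"rz":0},{"dx":-0.028,"dy":-0.024,"dz":0,"rx":0,"ry":0,"rz":0},{"dx":-0.028,"dy":-0.024,"dz":0,"rx":0,"ry":0,"rz":0},{"dx":-0.028,"dy":-0.024,"dz":0,"rx":0,"ry":0,"rz":0},{"dx":-0.028,"dy":-0.024,"dz":0,"rx":0,"ry":0,"rz":0}]' 1
python3 -m jog '[{"dx":-0.028,"dy":-0.024,"dz":0,"rx":0,"ry":0,"rz":0},{"dx":-0.028,"dy":-0.024,"dz":0,"rx":0,"ry":0,"rz":0},{"dx":-0.028,"dy":-0.024,"dz":0,"rx":0,"ry":0,"rz":0},{"dx":-0.028,"dy":-0.024,"dz":0,"rx":0,"ry":0,"rz":0},{"dx":-0.028,"dy":-0.024,"dz":0,"rx":0,"ry":0,"rz":0.04},{"dx":-0.028,"dy":-0.024,"dz":0,"rx":0,"ry":0,"rz":0.04},{"dx":-0.014,"dy":-0.012,"dz":0,"rx":0,"ry":0,"rz":0.04},{"dx":0,"dy":0,"dz":0,"rx":0,"ry":0,"rz":0.04},{"dx":0,"dy":0,"dz":0,"rx":0,"ry":0,"rz":0}]' 1
python3 - <<'E'
from h import *
from bench import *
s=r.observe();print(s['t'],s['tcp_pos'],s['joints'],s['gripper_width'],s['wrist_torque'],s['ft_force'])
im=capture('wrist');cv2.imwrite('pics/w1.png',im)
K,R,t=cam('wrist');print(-R.T@t,R.T[:,2])
for p in((579,-204,173),(505,-152,173),(542,-178,173)):print(proj('wrist',p))
E
```

```text
t: 1.32
tcp_pos: [400.9, 126.0, 241.6]
tool_rot: [0.685, 3.065, 0.001]
ft_force: [1.1, -0.2, -0.4]
gripper_width: 85.7
t: 2.07
tcp_pos: [496.2, -93.4, 241.0]
tool_rot: [-0.933, -3.0, -0.0]
ft_force: [0.2, 0.2, -0.5]
gripper_width: 85.4
2.0667 [496.21543922 -93.42795667 241.01244036] [-3.32469768e-01  2.36506499e-01 -2.90362760e-01  1.04426986e+00
  1.39360179e-04  2.70458809e-01] 85.44732372485075 [0.02470658 0.02041412 0.01012308] [ 0.24783207  0.20129809 -0.47133257]
[438.19661143 -52.4297598  384.3378664 ] [ 0.22882911 -0.15683057 -0.96075044]
[270.34585209 359.40152892]
[266.04466105 262.74663717]
[268.30470408 313.53354999]
```

View pics/w1.png

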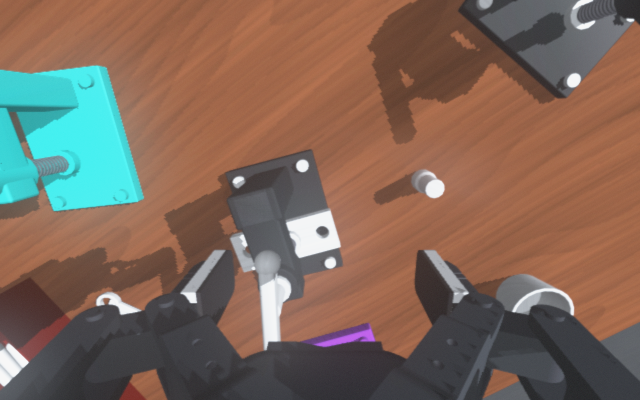

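The wrist view shows the bar from about (267,263) to (273,350) at the predicted place, with the jaws open on either side. I'll move over the screw axis and half-way down.

```bash
python3 -m jog '[{"dx":-0.0215,"dy":-0.011,"dz":0.005,"rx":0,"ry":0,"rz":0},{"dx":-0.0215,"dy":-0.011,"dz":0.005,"rx":0,"ry":0,"rz":0},{"dx":-0.0215,"dy":-0.011,"dz":0.005,"rx":0,"ry":0,"rz":0},{"dx":-0.0215,"dy":-0.011,"dz":0.005,"rx":0,"ry":0,"rz":0},{"dx":0,"dy":0,"dz":0.01,"rx":0,"ry":0,"rz":0.005},{"dx":0,"dy":0,"dz":0,"rx":0,"ry":0,"rz":0},{"dx":0,"dy":0,"dz":0,"rx":0,"ry":0,"rz":0}]' 1
python3 - <<'E'
from h import *
from bench import *
s=r.observe();print(s['t'],s['tcp_pos'],s['joints'],s['gripper_width'],s['wrist_torque'],s['ft_force'])
im=capture('wrist');cv2.imwrite('pics/w2.png',im)
a=capture('side');cv2.imwrite('pics/s2.png',a)
K,R,t=cam('wrist')
for p in((579,-204,173),(505,-152,173),(542,-178,173)):print(proj('wrist',p))
b=cv2.resize(a[100:300,250:450],(400,400),interpolation=3)
cv2.imwrite('pics/c2.png',np.hstack([b,cv2.resize(im[200:,200:400],(400,400),interpolation=3)]))
E
```

```text
t: 2.7
tcp_pos: [541.0, -175.5, 210.6]
tool_rot: [-0.932, -2.997, -0.001]
ft_force: [0.4, 0.4, 0.8]
gripper_width: 85.2
2.7 [ 541.03942321 -175.50161886  210.56924735] [-4.43625587e-01  3.76983042e-01 -1.72819822e-01  1.02372441e+00
  3.62177447e-04  1.59584813e-01] 85.20213733519681 [ 0.03503429 -0.00269831 -0.0361529 ] [0.41691659 0.38243289 0.75276729]
[320.16753403 291.02429976]
[321.07694343 157.49856986]
[320.59292735 228.56513358]
```

View pics/c2.png

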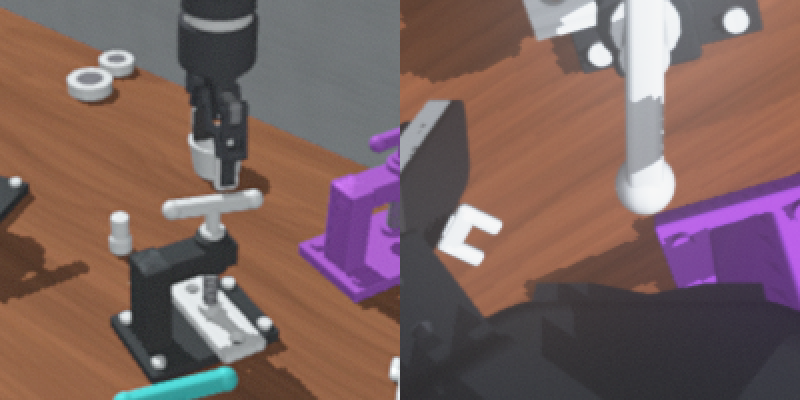

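View pics/w2.png

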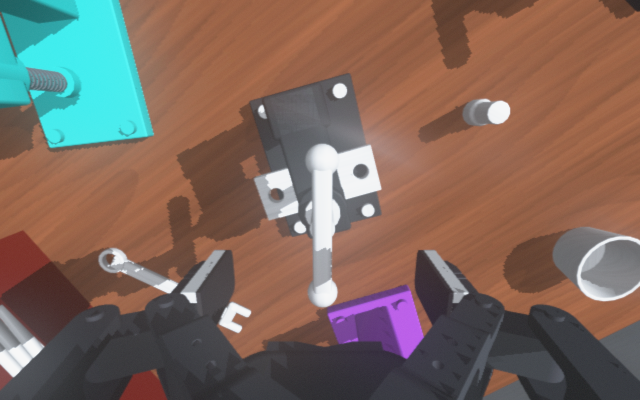

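Run:
```python
from h import *
from bench import *
a=atz('wrist',[321,158],173);b=atz('wrist',[321.5,294],173);print(a,b,(a+b)/2,np.degrees(np.arctan2(*(b-a)[1::-1])))
s=r.observe();R=cv2.Rodrigues(s['tool_rot'])[0];print(np.degrees(np.arctan2(R[1,:2],R[0,:2])))
c=np.array([542,-178.2,154.5]);print(R.T@(c-s['tcp_pos']),R.T@((a+b)/2-s['tcp_pos']))
print('purple',tri(('top',[413.9,109.6]),('side',[453,168.1])))
```

```text
[ 505.21954969 -152.20772417  173.        ] [ 581.40256974 -204.56658413  173.        ] [ 543.31105971 -178.38715415  173.        ] -34.4998574431867
[145.4522754   55.45227074]
[-1.74682606 -1.95986732 57.14346337] [-2.92353479 -1.36753156 38.6429661 ]
purple [ 791.26391594 -254.98972932  174.94827221]
```

```bash
python3 -m jog '[{"dx":-0.0022,"dy":-0.0017,"dz":0.012,"rx":0,"ry":0,"rz":0},{"dx":0,"dy":0,"dz":0.012,"rx":0,"ry":0,"rz":0},{"dx":0,"dy":0,"dz":0.012,"rx":0,"ry":0,"rz":0},{"dx":0,"dy":0,"dz":0.012,"rx":0,"ry":0,"rz":0},{"dx":0,"dy":0,"dz":0.008,"rx":0,"ry":0,"rz":0},{"dx":0,"dy":0,"dz":0,"rx":0,"ry":0,"rz":0},{"dx":0,"dy":0,"dz":0,"rx":0,"ry":0,"rz":0}]' 1
python3 - <<'E'
from bench import *
s=r.observe();print(s['t'],s['tcp_pos'],s['gripper_width'],s['wrist_torque'],s['ft_force'])
E
python3 -m jog '[{"dx":0,"dy":0,"dz":0,"rx":0,"ry":0,"rz":0},{"dx":0,"dy":0,"dz":0,"rx":0,"ry":0,"rz":0},{"dx":0,"dy":0,"dz":0,"rx":0,"ry":0,"rz":0},{"dx":0,"dy":0,"dz":0,"rx":0,"ry":0,"rz":0},{"dx":0,"dy":0,"dz":0,"rx":0,"ry":0,"rz":0},{"dx":0,"dy":0,"dz":0,"rx":0,"ry":0,"rz":0},{"dx":0,"dy":0,"dz":0,"rx":0,"ry":0,"rz":0},{"dx":0,"dy":0,"dz":0,"rx":0,"ry":0,"rz":0}]' 0
cat > st.py <<'E'
from h import *
from bench import *
def st():
    s=r.observe();R=cv2.Rodrigues(s['tool_rot'])[0]
    f=np.array(s['ft_force']);M=np.array(s['wrist_torque'])
    print('t %.2f'%s['t'],np.round(s['tcp_pos'],1),'yaw %.2f'%np.degrees(np.arctan2(R[1,1],R[0,1])),'w %.1f'%s['gripper_width'],'F',np.round(f,1),'M',np.round(M,3),'tau6 %.3f'%s['tau'][5])
st()
E
python3 st.py
```

```text
t: 3.38
tcp_pos: [542.8, -179.0, 155.6]
tool_rot: [-0.934, -2.999, -0.0]
ft_force: [0.0, 0.3, 0.1]
gripper_width: 85.5
3.3833 [ 542.84070236 -179.0451996   155.61592887] 85.45057293411053 [-0.00612228 -0.01740918  0.00154957] [0.00965148 0.32982451 0.09568584]
t: 4.05
tcp_pos: [543.5, -179.2, 155.7]
tool_rot: [0.935, 2.998, 0.002]
ft_force: [0.9, 2.7, 3.6]
gripper_width: 13.0
t 4.05 [ 543.5 -179.2  155.7] yaw 55.37 w 13.0 F [0.9 2.7 3.6] M [ 0.656 -0.168 -0.053] tau6 -0.030
```

The bar is gripped at 13 mm width. I'll turn clockwise (+rz) in equal small steps and read the torque at rest after each one.

```bash
q(){ tail -0; }; Z='x'
for i in 1 2 3 4; do python3 -m jog '[{"dx":0,"dy":0,"dz":0,"rx":0,"ry":0,"rz":0}]' >/dev/null; python3 st.py; done
python3 -m jog '[{"dx":0,"dy":0,"dz":0,"rx":0,"ry":0,"rz":0.08},{"dx":0,"dy":0,"dz":0,"rx":0,"ry":0,"rz":0},{"dx":0,"dy":0,"dz":0,"rx":0,"ry":0,"rz":0}]' >/dev/null; python3 st.py
python3 -m jog '[{"dx":0,"dy":0,"dz":0,"rx":0,"ry":0,"rz":0}]' >/dev/null; python3 st.py
python3 -m jog '[{"dx":0,"dy":0,"dz":0,"rx":0,"ry":0,"rz":0}]' >/dev/null; python3 st.py
python3 -m jog '[{"dx":0,"dy":0,"dz":0,"rx":0,"ry":0,"rz":0.08},{"dx":0,"dy":0,"dz":0,"rx":0,"ry":0,"rz":0},{"dx":0,"dy":0,"dz":0,"rx":0,"ry":0,"rz":0}]' >/dev/null; python3 st.py
python3 -m jog '[{"dx":0,"dy":0,"dz":0,"rx":0,"ry":0,"rz":0}]' >/dev/null; python3 st.py
```

```text
t 4.13 [ 543.5 -179.2  155.7] yaw 55.37 w 13.3 F [0.5 3.7 4.1] M [ 0.785 -0.151 -0.032] tau6 -0.033
t 4.22 [ 543.5 -179.2  155.7] yaw 55.37 w 13.4 F [1.5 4.2 5.7] M [ 0.886 -0.243 -0.029] tau6 -0.036
t 4.30 [ 543.5 -179.2  155.7] yaw 55.37 w 13.1 F [0.9 2.9 5.8] M [ 0.831 -0.198 -0.054] tau6 -0.036
t 4.38 [ 543.5 -179.2  155.7] yaw 55.37 w 13.4 F [1.3 3.6 5.4] M [ 0.858 -0.215 -0.054] tau6 -0.036
t 4.63 [ 543.3 -179.4  155.7] yaw 50.79 w 13.5 F [1.9 3.9 6. ] M [ 0.706 -0.136  0.126] tau6 0.115
t 4.72 [ 543.4 -179.3  155.7] yaw 50.80 w 13.6 F [1.  4.1 4.9] M [ 0.754 -0.115  0.08 ] tau6 0.078
t 4.80 [ 543.3 -179.3  155.7] yaw 50.80 w 13.5 F [0.4 4.1 4.6] M [ 0.718 -0.146  0.129] tau6 0.076
t 5.05 [ 543.2 -179.5  155.7] yaw 46.20 w 13.4 F [0.  2.6 5.8] M [ 0.622 -0.095  0.061] tau6 0.115
t 5.13 [ 543.2 -179.5  155.7] yaw 46.21 w 13.3 F [-0.2  3.9  5.3] M [ 0.697 -0.05   0.073] tau6 0.078
```

```bash
python3 -m jog '[{"dx":0,"dy":0,"dz":0,"rx":0,"ry":0,"rz":0.08},{"dx":0,"dy":0,"dz":0,"rx":0,"ry":0,"rz":0},{"dx":0,"dy":0,"dz":0,"rx":0,"ry":0,"rz":0}]' >/dev/null; python3 st.py
python3 -m jog '[{"dx":0,"dy":0,"dz":0,"rx":0,"ry":0,"rz":0}]' >/dev/null; python3 st.py
python3 -m jog '[{"dx":0,"dy":0,"dz":0,"rx":0,"ry":0,"rz":0.08},{"dx":0,"dy":0,"dz":0,"rx":0,"ry":0,"rz":0},{"dx":0,"dy":0,"dz":0,"rx":0,"ry":0,"rz":0}]' >/dev/null; python3 st.py
python3 -m jog '[{"dx":0,"dy":0,"dz":0,"rx":0,"ry":0,"rz":0}]' >/dev/null; python3 st.py
```

```text
t 5.38 [ 543.  -179.6  155.7] yaw 41.61 w 13.5 F [-0.7  2.7  6.8] M [0.525 0.112 0.   ] tau6 0.117
t 5.47 [ 543.  -179.6  155.7] yaw 41.62 w 13.6 F [-1.   3.3  5.5] M [0.616 0.025 0.119] tau6 0.080
t 5.72 [ 542.9 -179.8  155.7] yaw 37.02 w 13.5 F [0.3 2.2 5.8] M [0.522 0.113 0.113] tau6 0.119
t 5.80 [ 542.9 -179.8  155.7] yaw 37.03 w 13.0 F [-0.3  2.7  5.7] M [0.484 0.112 0.096] tau6 0.082
```

```bash
python3 -m jog '[{"dx":0,"dy":0,"dz":0,"rx":0,"ry":0,"rz":0.08},{"dx":0,"dy":0,"dz":0,"rx":0,"ry":0,"rz":0},{"dx":0,"dy":0,"dz":0,"rx":0,"ry":0,"rz":0}]' >/dev/null; python3 st.py
python3 -m jog '[{"dx":0,"dy":0,"dz":0,"rx":0,"ry":0,"rz":0}]' >/dev/null; python3 st.py
python3 -m jog '[{"dx":0,"dy":0,"dz":0,"rx":0,"ry":0,"rz":0.08},{"dx":0,"dy":0,"dz":0,"rx":0,"ry":0,"rz":0},{"dx":0,"dy":0,"dz":0,"rx":0,"ry":0,"rz":0}]' >/dev/null; python3 st.py
python3 -m jog '[{"dx":0,"dy":0,"dz":0,"rx":0,"ry":0,"rz":0}]' >/dev/null; python3 st.py
python3 - <<'E'
from h import *
from bench import *
a=capture('side');cv2.imwrite('pics/s3.png',a)
b0=cv2.imread('pics/s2.png')
f=lambda a:cv2.resize(a[195:295,305:395],(360,400),interpolation=3)
cv2.imwrite('pics/c3.png',np.hstack([f(b0),f(a)]))
E
```

```text
t 6.05 [ 542.7 -179.9  155.7] yaw 32.43 w 13.4 F [-0.4  1.5  6. ] M [0.47  0.255 0.07 ] tau6 0.121
t 6.13 [ 542.7 -179.9  155.7] yaw 32.44 w 13.5 F [-1.4  1.1  5.9] M [0.377 0.28  0.035] tau6 0.084
t 6.38 [ 542.5 -180.   155.7] yaw 27.84 w 13.4 F [-0.9  1.3  6.3] M [0.406 0.351 0.078] tau6 0.124
t 6.47 [ 542.5 -180.   155.7] yaw 27.84 w 13.2 F [-1.9  2.2  6.3] M [0.396 0.287 0.101] tau6 0.086
```

View pics/c3.png

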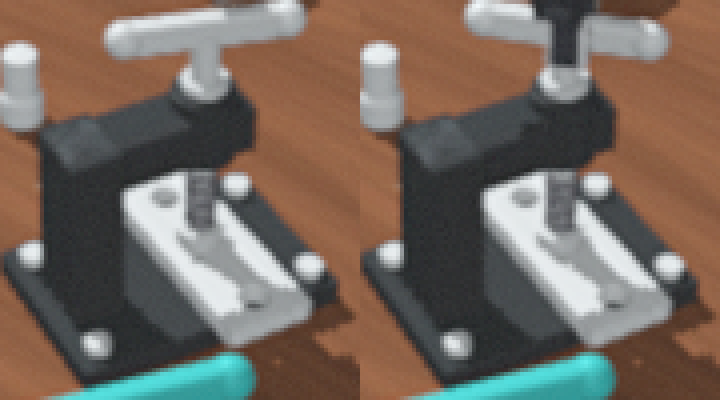

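Left is before, right is now. The bar has turned clockwise (the near end at crop (478,15) and the far end at (655,40)), and the foot at (565,235) is slightly lower. The plate hasn't moved. So far there's no clear stiffening, only a small drift, so I'll continue and also read the torque during motion.

```bash
python3 -m jog '[{"dx":0,"dy":0,"dz":0,"rx":0,"ry":0,"rz":0.08}]' >/dev/null; python3 st.py
python3 -m jog '[{"dx":0,"dy":0,"dz":0,"rx":0,"ry":0,"rz":0},{"dx":0,"dy":0,"dz":0,"rx":0,"ry":0,"rz":0}]' >/dev/null; python3 st.py
python3 -m jog '[{"dx":0,"dy":0,"dz":0,"rx":0,"ry":0,"rz":0}]' >/dev/null; python3 st.py
python3 -m jog '[{"dx":0,"dy":0,"dz":0,"rx":0,"ry":0,"rz":0.08}]' >/dev/null; python3 st.py
python3 -m jog '[{"dx":0,"dy":0,"dz":0,"rx":0,"ry":0,"rz":0},{"dx":0,"dy":0,"dz":0,"rx":0,"ry":0,"rz":0}]' >/dev/null; python3 st.py
python3 -m jog '[{"dx":0,"dy":0,"dz":0,"rx":0,"ry":0,"rz":0}]' >/dev/null; python3 st.py
```

```text
t 6.60 [ 542.3 -180.1  155.7] yaw 23.22 w 13.5 F [-2.5  0.1  7.2] M [0.298 0.534 0.295] tau6 -0.949
t 6.77 [ 542.4 -180.1  155.7] yaw 23.25 w 13.3 F [-2.1  1.7  6.9] M [0.36  0.519 0.066] tau6 0.126
t 6.85 [ 542.3 -180.1  155.7] yaw 23.26 w 12.9 F [-2.9  1.6  6.9] M [0.308 0.496 0.09 ] tau6 0.088
t 6.93 [ 542.2 -180.2  155.7] yaw 18.64 w 13.6 F [-3.6  1.5  8.4] M [0.258 0.651 0.315] tau6 -0.947
t 7.10 [ 542.1 -180.2  155.7] yaw 18.66 w 13.3 F [-2.8  1.1  6.9] M [0.331 0.539 0.08 ] tau6 0.134
t 7.18 [ 542.2 -180.2  155.7] yaw 18.67 w 13.0 F [-2.6  1.6  7. ] M [0.264 0.617 0.128] tau6 0.096
```

```bash
python3 -m jog '[{"dx":0,"dy":0,"dz":0,"rx":0,"ry":0,"rz":0.08}]' >/dev/null; python3 st.py
python3 -m jog '[{"dx":0,"dy":0,"dz":0,"rx":0,"ry":0,"rz":0},{"dx":0,"dy":0,"dz":0,"rx":0,"ry":0,"rz":0}]' >/dev/null; python3 st.py
python3 -m jog '[{"dx":0,"dy":0,"dz":0,"rx":0,"ry":0,"rz":0}]' >/dev/null; python3 st.py
python3 -m jog '[{"dx":0,"dy":0,"dz":0,"rx":0,"ry":0,"rz":0.08}]' >/dev/null; python3 st.py
python3 -m jog '[{"dx":0,"dy":0,"dz":0,"rx":0,"ry":0,"rz":0},{"dx":0,"dy":0,"dz":0,"rx":0,"ry":0,"rz":0}]' >/dev/null; python3 st.py
python3 -m jog '[{"dx":0,"dy":0,"dz":0,"rx":0,"ry":0,"rz":0}]' >/dev/null; python3 st.py
```

```text
t 7.27 [ 542.  -180.2  155.7] yaw 14.05 w 13.1 F [-3.9  0.5  7.9] M [0.275 0.791 0.318] tau6 -0.930
t 7.43 [ 541.9 -180.2  155.7] yaw 14.08 w 13.1 F [-4.1  0.5  6.9] M [0.282 0.693 0.102] tau6 0.155
t 7.52 [ 541.9 -180.2  155.7] yaw 14.09 w 13.1 F [-2.8  1.7  8. ] M [0.255 0.653 0.077] tau6 0.118
t 7.60 [ 541.7 -180.3  155.7] yaw 9.47 w 13.4 F [-4.5 -0.1  8.7] M [0.178 0.929 0.307] tau6 -0.912
t 7.77 [ 541.7 -180.3  155.7] yaw 9.50 w 13.4 F [-4.   1.2  8.3] M [0.193 0.807 0.094] tau6 0.175
t 7.85 [ 541.8 -180.3  155.7] yaw 9.50 w 13.2 F [-4.2  1.2  7.6] M [0.238 0.807 0.131] tau6 0.137
```

The torque at rest now rises 0.020–0.021 N m per 0.08 rad, up from a 0.002 drift, so first touch was about 0.615 rad into the turn. I've turned 0.80 rad, so about 0.34 rad is left to reach 30° past it.

```bash
python3 -m jog '[{"dx":0,"dy":0,"dz":0,"rx":0,"ry":0,"rz":0.08},{"dx":0,"dy":0,"dz":0,"rx":0,"ry":0,"rz":0},{"dx":0,"dy":0,"dz":0,"rx":0,"ry":0,"rz":0}]' >/dev/null; python3 st.py
python3 -m jog '[{"dx":0,"dy":0,"dz":0,"rx":0,"ry":0,"rz":0}]' >/dev/null; python3 st.py
python3 -m jog '[{"dx":0,"dy":0,"dz":0,"rx":0,"ry":0,"rz":0.08},{"dx":0,"dy":0,"dz":0,"rx":0,"ry":0,"rz":0},{"dx":0,"dy":0,"dz":0,"rx":0,"ry":0,"rz":0}]' >/dev/null; python3 st.py
python3 -m jog '[{"dx":0,"dy":0,"dz":0,"rx":0,"ry":0,"rz":0}]' >/dev/null; python3 st.py
python3 -m jog '[{"dx":0,"dy":0,"dz":0,"rx":0,"ry":0,"rz":0.08},{"dx":0,"dy":0,"dz":0,"rx":0,"ry":0,"rz":0},{"dx":0,"dy":0,"dz":0,"rx":0,"ry":0,"rz":0}]' >/dev/null; python3 st.py
python3 -m jog '[{"dx":0,"dy":0,"dz":0,"rx":0,"ry":0,"rz":0}]' >/dev/null; python3 st.py
python3 -m jog '[{"dx":0,"dy":0,"dz":0,"rx":0,"ry":0,"rz":0.08},{"dx":0,"dy":0,"dz":0,"rx":0,"ry":0,"rz":0},{"dx":0,"dy":0,"dz":0,"rx":0,"ry":0,"rz":0}]' >/dev/null; python3 st.py
python3 -m jog '[{"dx":0,"dy":0,"dz":0,"rx":0,"ry":0,"rz":0}]' >/dev/null; python3 st.py
python3 -m jog '[{"dx":0,"dy":0,"dz":0,"rx":0,"ry":0,"rz":0.02},{"dx":0,"dy":0,"dz":0,"rx":0,"ry":0,"rz":0},{"dx":0,"dy":0,"dz":0,"rx":0,"ry":0,"rz":0}]' >/dev/null; python3 st.py
```

```text
t 8.10 [ 541.5 -180.3  155.7] yaw 4.91 w 13.4 F [-5.7  1.1  8. ] M [0.259 0.973 0.192] tau6 0.194
t 8.18 [ 541.5 -180.3  155.7] yaw 4.92 w 12.8 F [-5.5  1.8  8.2] M [0.263 0.914 0.173] tau6 0.157
t 8.43 [ 541.3 -180.3  155.7] yaw 0.33 w 13.3 F [-5.3  1.1  8.1] M [0.19  1.08  0.212] tau6 0.213
t 8.52 [ 541.3 -180.3  155.7] yaw 0.33 w 13.5 F [-4.9  0.9  9. ] M [0.176 1.039 0.165] tau6 0.176
t 8.77 [ 541.1 -180.3  155.7] yaw -4.26 w 13.5 F [-4.8  0.8  9.7] M [0.225 1.192 0.213] tau6 0.232
t 8.85 [ 541.1 -180.3  155.7] yaw -4.25 w 13.3 F [-6.   0.7  9.7] M [0.209 1.203 0.178] tau6 0.195
t 9.10 [ 540.9 -180.3  155.7] yaw -8.84 w 13.3 F [-6.7  0.8  9.5] M [0.292 1.341 0.239] tau6 0.251
t 9.18 [ 540.9 -180.3  155.7] yaw -8.83 w 13.3 F [-6.1  0.8  9.6] M [0.207 1.315 0.181] tau6 0.214
t 9.43 [ 540.8 -180.3  155.7] yaw -9.96 w 13.7 F [-7.1  0.6  9.9] M [0.177 1.419 0.327] tau6 0.345
```

```bash
python3 -m jog '[{"dx":0,"dy":0,"dz":0,"rx":0,"ry":0,"rz":0},{"dx":0,"dy":0,"dz":0,"rx":0,"ry":0,"rz":0},{"dx":0,"dy":0,"dz":0,"rx":0,"ry":0,"rz":0},{"dx":0,"dy":0,"dz":0,"rx":0,"ry":0,"rz":0},{"dx":0,"dy":0,"dz":0,"rx":0,"ry":0,"rz":0},{"dx":0,"dy":0,"dz":0,"rx":0,"ry":0,"rz":0},{"dx":0,"dy":0,"dz":0,"rx":0,"ry":0,"rz":0},{"dx":0,"dy":0,"dz":0,"rx":0,"ry":0,"rz":0}]' 1 >/dev/null; python3 st.py
python3 -m jog '[{"dx":0,"dy":0,"dz":-0.01,"rx":0,"ry":0,"rz":0},{"dx":0,"dy":0,"dz":-0.015,"rx":0,"ry":0,"rz":0},{"dx":0,"dy":0,"dz":-0.02,"rx":0,"ry":0,"rz":0},{"dx":0,"dy":0,"dz":-0.02,"rx":0,"ry":0,"rz":0},{"dx":0,"dy":0,"dz":-0.02,"rx":0,"ry":0,"rz":0},{"dx":0,"dy":0,"dz":-0.02,"rx":0,"ry":0,"rz":0},{"dx":0,"dy":0,"dz":0,"rx":0,"ry":0,"rz":0},{"dx":0,"dy":0,"dz":0,"rx":0,"ry":0,"rz":0}]' 1 >/dev/null; python3 st.py
python3 - <<'E'
from h import *
from bench import *
w=capture('wrist');cv2.imwrite('pics/w4.png',w)
a=capture('side');cv2.imwrite('pics/s4.png',a)
b0=cv2.imread('pics/s2.png')
f=lambda a:cv2.resize(a[185:295,305:395],(327,400),interpolation=3)
cv2.imwrite('pics/c4.png',np.hstack([f(b0),f(a)]))
E
```

```text
t 10.10 [ 543.  -179.6  155.2] yaw -9.97 w 85.5 F [-0.1  0.3 -0.1] M [ 0.023 -0.048  0.013] tau6 0.000
t 10.77 [ 543.8 -180.   262.1] yaw -9.97 w 85.6 F [ 0.5  0.8 -1. ] M [ 0.045 -0.002  0.014] tau6 -0.000
```

View pics/c4.png

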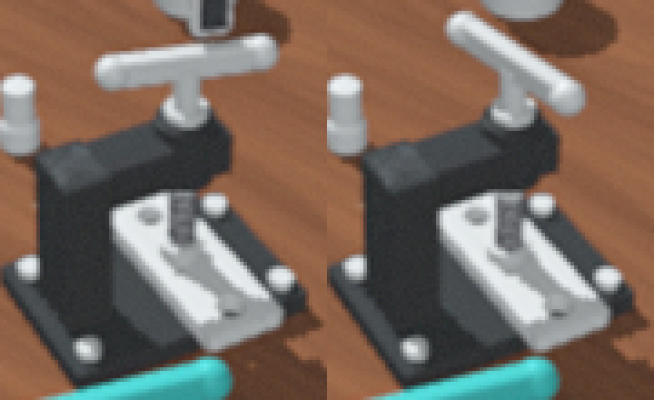

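View pics/w4.png

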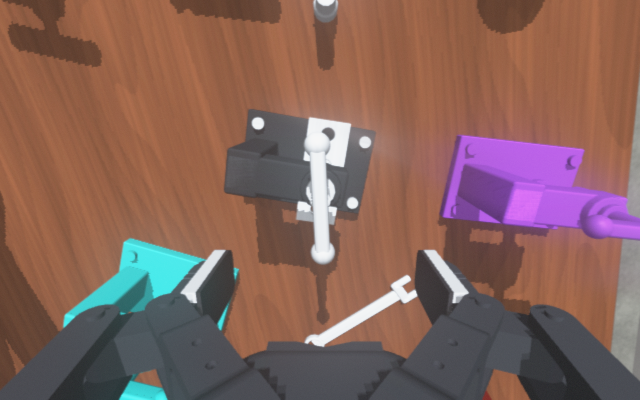

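The gripper is free, the bar has turned to balls at wrist (317,145) and (322,253), and the plate is where it was. I'll check the bar's angle.

Run:
```python
from h import *
from bench import *
a=atz('wrist',[317,145],173);b=atz('wrist',[322.3,253],173);print(a,b,(a+b)/2,np.degrees(np.arctan2(*(b-a)[1::-1])))
for p in ((583,-205),):pass
for c in('top','side'):
    capture(c)
    for d in finder.outline_of('plate',c)[:1]:print(c,d['pixel'],d['score'])
```

```text
[ 545.77029    -132.78825695  173.        ] [ 534.2634937 -220.1774038  173.       ] [ 540.01689185 -176.48283037  173.        ] -97.50115801332274
```

Run:
```python
from bench import *
print(job.hand_in(), r.observe()['t'])
```

```text
the job is handed in; nothing more can be done
the job is handed in; nothing more can be done
```

I clamped the plate: I turned the loaded dark clamp's T-handle clockwise about 1.14 rad (65°) in one grasp. I then let go, raised the gripper clear and handed in at about 11 s.

- **Stiffening:** torque at rest was nearly flat until about 0.615 rad, then rose about 0.02 N m per 0.08 rad step, matching the stated 0.24 N m per rad. I stopped about 30° past that point, for an estimated clamping force of 27–29 N (inferred, not measured).
- **Bar angle afterwards:** the wrist picture showed the bar had turned about 63°, roughly 2.5° less than the tool. My pixel readings are good to only about 1.5°, and even with that lag the force is well inside 15–60 N.
- **Plate and gripper:** before-and-after side pictures show the plate unmoved. The gripper read zero force once open.
- **Failed check:** the plate detector found nothing in the last top and side pictures, so "plate unmoved" rests on comparing the pictures by eye.
- **Refused moves:** the first three moves, before the arm had moved, were refused because rows need all six values. This had no effect on the scene.

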